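# File a microscope slide case into a packed rack

### The arm

A 7-joint arm with a two-finger parallel gripper is mounted at the origin on the work surface. World frame = base frame: x ahead of the robot, y to its left, z up, the work surface at z = 0. Lengths are in mm, angles in rad, forces in N, time in s.
With the tool pointing down it reaches from about 400 to 875 mm from the base axis. Payload 4.4 kg.
Tool frame: the origin (TCP) lies between the finger pads; the fingertips stand ctrl.tcp_to_tips ahead of it and the grasp point (between the pads) lies 8 mm behind it (ctrl.tcp_to_tips is the distance from the TCP to the fingertips, in mm); z points along the fingers, y is the direction in which the jaws open and shut (so a half turn about z gives the same grasp; the last joint's range is limited). The gripper opens to 85 mm and grips with 20 to 120 N. Pads are 22 mm wide; open, the fingers measure 114 mm over their backs; the gripper's body (76 mm by 85 mm) begins 54 mm behind the grasp point. The pads swing forward as they close: fully open they stand 13 mm farther back than shut.
Start: joints at [1.215, 0.628, 0.038, 1.517, -0.027, 0.996, -0.02], TCP at [185.772, -622.902, 242.313] pointing down, gripper open.
Joint ranges: [-3.06, 3.06], [-0.37, 2.12], [-1.25, 1.32], [0.18, 2.47], [-1.1, 4.24], [0.23, 1.98], [-2.94, 2.94]. Speed limits (rad/s): [2.57, 2.57, 3.14, 3.14, 3.14, 3.14, 3.14].

### API

Orientations are given as [roll, pitch, yaw] about the fixed x, y, z axes, in that order (R = Rz(yaw) Ry(pitch) Rx(roll)).
In Python, from cell import ctrl gives the robot as it stands.
- The arm moves only by the tool send_rows, never from a script. Its argument "rows" is a list of rows, each an object of numbers: "x", "y", "z": the shift along the world's x, y, z in cm; "roll": the turn about the world's z in degrees; "claw": the closure, from 0 (fully open) to 1 (shut). A call has 1 to 5 rows; each row is the pose to reach, as a shift and turn from the pose commanded when the call began; what a row does not reach only later rows make up. A row lasts 1/12 s, in which the tool goes at most 41.7 mm and 7.16 degrees, less where a joint would pass 70% of its speed; a pose out of reach is approached as far as the arm can. A call with a gripper value outside its range is refused whole. The fingers move at their own pace and stop on an object; the grip force is fixed at half the most. Time passes only in rows, so rows that repeat a pose let the fingers close. It gives the time, the measured TCP pose, the force and the opening at its end, in the units of the state.
- ctrl.read_state(): the state, without advancing time (a new reading comes with each control period).
- ctrl.get_image(name): name is "scene" or "top"; returns (picture, depth): 384x512x3 uint8, blue, green, red; 384x512 float32, mm along the optical axis (not along the pixel's ray), 0 where there is no reading.
- ctrl.get_calibration(name): a dict with "intrinsics" (3x3 intrinsics, pixels), "dist_coeffs" ([k1, k2, p1, p2, k3] as OpenCV has them; the pictures are not rectified), "T" (4x4, takes a point from camera to world coordinates). Camera axes: x right, y down, z forward; pixel columns grow to the right and rows downward; lengths in mm; the calibration is good to about 2 mm. A picture is of the moment at which its call begins. get_calibration takes no time and is no camera call.
- ctrl.finish_job(): hands the job in, once; it reports no verdict.
Trained networks look in the newest picture that a camera, given by its name, has taken for a name from the list of things; names that differ only in an ending like _2 or _b are one class to them, and where a whole thing is asked for, a point or a joint stands for the part that bears it (a point fixed in the world has none). Each returns a list of dicts, best first, with "confidence" (0 to 1); they miss things now and then, are a little off and sometimes report something else, mostly with a low value. They report only what shows in the picture. A call takes as long as a camera call. They do not tell look-alikes from the thing itself.
- ctrl.recognise(camera, query): "uv" ([column, row] in pixels, amid what is visible of it).
- ctrl.regions_of(camera, query): "region" (384x512 bool, what is visible of it) and "uv" ([column, row] in pixels, amid what is visible of it).
- ctrl.place_of(camera, query): "uv" ([column, row] in pixels: a listed point, or the origin of a listed thing).
The state is a dict: "clock": time; "qpos": joint angles; "qd": joint speeds; "tau": joint torques, N m; "eef_pos": TCP position; "tool_rot": TCP orientation; "force": force on the tool from outside, world axes, zero at the start; "torque": the same for the moment, N m; "width": finger opening in mm.
Only numpy, scipy, OpenCV 4.12 (cv2) and the standard library are available. Lean on these libraries where they do the work, as an engineer would, in place of code of your own. Each camera call takes 0.05 s, during which the arm holds its last target. There are 200 camera calls.

### The job

Take the red slide case from the bench and file it in the gap in the rack's row from the open front, spine towards you: the gap is narrower than the case, so ease the wedge-shaped nose in along the rack's floor, let it nudge the neighbours apart towards the sliding black bookend, and push it fully home, bedding it against the back wall with a light steady push of about 10 N for half a second. The cases hold glass, so never press on one much harder than that, keep the whole row upright and in place, and leave the bottles and the beaker alone.

Things in the scene. Friction and masses are not known exactly. Their poses are not given: they have to be found in the camera images.
- case_red: the red case to be filed: upright glossy plastic box 80 deep (x) x 28 thick (y) x 90 mm tall (z), about 180 g, standing on the bench. Origin: centre of the underside. +x is the nose: from x = 20 to 40 mm it tapers on both sides from 28 to 10 mm wide over the full height; x = -40 mm is the flat spine with a white label. Grip it across the thickness near the spine
- red_spine (a point): middle of the red case's flat spine face (case x = -40, y = 0, z = 45 mm); it must face the rack's open front (rack -x)
- case_blue: the blue slide case of the row: same build as the red case (80 deep x 28 thick x 90 tall mm, same axes and origin); loose, stands on the rack's floor with its spine to the open front, nose at or within 2 mm of the back wall; about 180 g. Which of the four row cases stands where changes
- case_green: the green slide case of the row: same build as the red case (80 deep x 28 thick x 90 tall mm, same axes and origin); loose, stands on the rack's floor with its spine to the open front, nose at or within 2 mm of the back wall; about 180 g. Which of the four row cases stands where changes
- case_grey: the grey slide case of the row: same build as the red case (80 deep x 28 thick x 90 tall mm, same axes and origin); loose, stands on the rack's floor with its spine to the open front, nose at or within 2 mm of the back wall; about 180 g. Which of the four row cases stands where changes
- case_white: the white slide case of the row: same build as the red case (80 deep x 28 thick x 90 tall mm, same axes and origin); loose, stands on the rack's floor with its spine to the open front, nose at or within 2 mm of the back wall; about 180 g. Which of the four row cases stands where changes
- rack: white open-fronted rack fixed to the bench. Origin on the bench under its floor; +x towards the back wall, +y towards the fixed end wall. Floor top 8 mm above the bench, from x = -90 (front apron) to +45 mm, y = +-117 mm; walls 50 mm above the bench. A case fully home has its origin at x = +5 mm, its spine at x = -35 mm
- backstop: the rack's rigid back wall, fixed to the rack, 42 mm tall, 10 mm thick; origin at rack x = 45, y = 0, z = 8 mm, the foot of its inner face, which spans the whole width and is where every case's nose stops
- rack_end (a point): rack x = 0, y = 105, z = 8 mm: foot of the rigid end wall's inner face (wall 12 mm thick, x = -45 to 50 mm). From here towards -y: two row cases with only about 1 mm of play (they cannot give way), the 17 to 21 mm gap for the red case, two row cases that can yield, then the bookend
- bookend (a joint): position in m of the black upright bookend plate (10 mm thick, 82 mm deep, top 80 mm above the bench) that closes the row on the -y side: its face towards the row lies at rack y = -33.5 mm minus this value; it slides towards rack -y up to 0.048 against about 3 N of friction, has no spring and stays where pushed
- reagent: amber reagent bottle with white cap, 48 mm diameter, 95 mm tall, loose bystander; origin at centre of underside
- stain_jar: green glass jar with blue lid, 52 mm diameter, 65 mm tall, loose bystander; origin at centre of underside
- beaker: clear glass beaker, 64 mm diameter, 85 mm tall, loose bystander; origin at centre of underside
Things that resemble listed ones, but are neither listed nor needed, are in the scene too. Of the things that look like the case_red, take the one that is nearest to the robot's base at the start.

How it is judged (in metres and radians):
On the way, in this order (a step that is already met when the one before it is completed fails the run):
1. the red case is lifted off the bench (height (world z) of case_red above 0.02 m), for 0.1 s.
2. the red case stands in the gap, its nose wedged between its neighbours from the front, close to the rack's floor (x of case_red in the frame of rack above -0.055 m and y of case_red in the frame of rack between 0.018 and 0.046 m and z of case_red in the frame of rack below 0.02 m and angle between case_red's own z axis and vertical below 0.2 rad), for 0.1 s.
3. the red case is bedded: pressed against the back wall with a steady push (over 4 N) (contact force between case_red and backstop above 4 N), for 0.25 s.
At the end, for the whole second after the job is handed in: the red case stands on the rack's floor in the gap, spine to the front, upright (4 degrees), square to the rack (5.7 degrees), home against the back wall within 3 mm; the four row cases stand on the floor, upright (4 degrees), square within 10 degrees and at most 8 mm from home, at rest (x of case_red in the frame of rack between 0.002 and 0.009 m and y of case_red in the frame of rack between 0.018 and 0.04 m and z of each of case_red, case_blue, case_green, case_grey, case_white in the frame of rack below 0.012 m and angle between each of case_red, case_blue, case_green, case_grey, case_white's own z axis and vertical below 0.07 rad and angle between the x axis of case_red and the x axis of rack, either way round below 0.1 rad and x of red_spine in the frame of rack below -0.02 m and linear speed of each of case_red, case_blue, case_green, case_grey, case_white below 0.01 m/s and x of each of case_blue, case_green, case_grey, case_white in the frame of rack above -0.003 m and angle between the x axis of each of case_blue, case_green, case_grey, case_white and the x axis of rack, either way round below 0.18 rad); the robot touches nothing.
It fails at once if the red case is forced against a row case (over 12 N) (contact force between case_red and case_blue above 12 N or contact force between case_red and case_green above 12 N or contact force between case_red and case_grey above 12 N or contact force between case_red and case_white above 12 N).
It fails at once if the red case is rammed against the rack or its back wall (over 25 N) (contact force between case_red and rack above 25 N or contact force between case_red and backstop above 25 N).
It fails at once if a row case is tipped over (more than 17 degrees) (angle between any of case_blue, case_green, case_grey, case_white's own z axis and vertical above 0.3 rad).
It fails at once if a bottle, jar or beaker is disturbed (moved more than 25 mm or tipped) (distance of any of reagent, stain_jar, beaker from where it was at the start of the episode above 0.025 m or angle between any of reagent, stain_jar, beaker's own z axis and vertical above 0.3 rad).
It also fails if it takes over 69 s, if anything falls off the work surface, if the arm or the gripper's body presses on something with over 40 N, if the wrist force passes 120 N, or if a joint passes its speed limit or range.

## Working session

There is one attempt and no reset: what is moved stays moved. The work goes in short steps, Python scripts to look and compute and a tool call to move; the robot and the scene stay as the last step left them, time stands still between calls to the robot, and variables do not carry over. Pictures are saved under pics/ and viewed, on a budget of 10 in all, crops included, one or two more only if the job needs it, and the job is handed in when it is done.

Besides the shell and the picture viewer there is one more tool, called after "Request:" as name([rows], argument=value, ...), one row to a line, values as JSON. send_rows: Moves the arm, as the interface text tells. Its arguments: {"type":"object","properties":{"rows":{"type":"array"}},"required":["rows"]}

```bash
ls; mkdir -p pics
cat > h.py <<'E'
import numpy as np, cv2
from cell import ctrl
def pts(name,depth,uv):
    c=ctrl.get_calibration(name);K=np.array(c["intrinsics"],float);d=np.array(c["dist_coeffs"],float);T=np.array(c["T"],float)
    uv=np.asarray(uv,float).reshape(-1,2)
    n=cv2.undistortPoints(uv[:,None],K,d)[:,0]
    z=depth[uv[:,1].round().astype(int),uv[:,0].round().astype(int)]
    P=np.c_[n*z[:,None],z]
    return P@T[:3,:3].T+T[:3,3]
def cloud(name,depth):
    v,u=np.mgrid[0:384,0:512]
    return pts(name,depth,np.c_[u.ravel(),v.ravel()]).reshape(384,512,3)
E
python3 - <<'E'
from h import *
s=ctrl.read_state();print({k:np.round(v,3) for k,v in s.items()},ctrl.tcp_to_tips)
for n in("scene","top"):
    im,d=ctrl.get_image(n);cv2.imwrite(f"pics/{n}0.png",im);np.save(f"{n}.npy",d)
    for q in("case_red","rack","rack_end","case_blue","case_green","case_grey","case_white","red_spine","bookend","backstop","reagent","stain_jar","beaker"):
        r=ctrl.place_of(n,q)
        print(n,q,[(np.round(a["uv"]),round(a["confidence"],2),pts(n,d,a["uv"])[0].round()) for a in r[:3]])
E
```

```text
pics
{'clock': np.float64(0.0), 'qpos': array([ 1.215,  0.629,  0.038,  1.518, -0.027,  0.996, -0.02 ]), 'qd': array([-0.001,  0.001,  0.001, -0.002, -0.001, -0.001,  0.   ]), 'tau': array([-1.0000e-03, -5.6340e+01,  1.2260e+00, -1.9344e+01,  1.1000e-02,
        1.1000e-02, -0.0000e+00]), 'eef_pos': array([ 185.627, -622.298,  241.385]), 'tool_rot': array([-3.14,  0.  ,  0.29]), 'force': array([-0.269,  0.464,  0.163]), 'torque': array([ 0.059,  0.001, -0.047]), 'width': np.float64(85.478)} 11.0
scene case_red [(array([191., 194.]), 0.94, array([ 467., -281.,   25.])), (array([165., 198.]), 0.68, array([ 467., -365.,   19.])), (array([128., 195.]), 0.58, array([ 414., -487.,   12.]))]
scene rack [(array([315., 212.]), 0.79, array([648.,  71.,  39.])), (array([195., 174.]), 0.47, array([ 433., -262.,   76.]))]
scene rack_end [(array([345., 206.]), 0.61, array([652., 161.,  50.])), (array([342., 203.]), 0.26, array([638., 157.,  50.]))]
scene case_blue [(array([318., 205.]), 0.75, array([613.,  92.,  35.])), (array([343., 207.]), 0.19, array([652., 156.,  47.]))]
scene case_green [(array([192., 193.]), 0.68, array([ 460., -277.,   23.]))]
scene case_grey [(array([308., 210.]), 0.56, array([644.,  50.,  47.]))]
scene case_white [(array([345., 204.]), 0.81, array([644., 163.,  53.]))]
scene red_spine [(array([196., 172.]), 0.92, array([ 419., -257.,   73.])), (array([176., 187.]), 0.84, array([ 460., -324.,   51.])), (array([136., 178.]), 0.62, array([ 392., -453.,   58.]))]Traceback (most recent call last):
  File "<stdin>", line 6, in <module>
ValueError: it knows: backstop, beaker, case_blue, case_green, case_grey, case_red, case_white, rack, rack_end, reagent, red_spine, stain_jar
```

View pics/scene0.png

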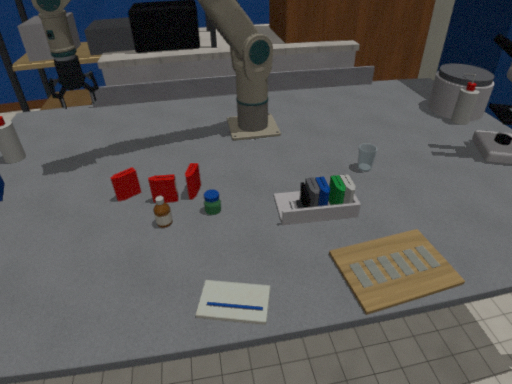

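The scene picture shows three red cases at about (126,184), (164,188) and (193,181). The rack is at (316,203), with the bookend on its left and the white case by the end wall on its right. Bystanders are at (162,212), (212,203) and (366,157).

Run:
```python
from h import *
n="top"
im,d=ctrl.get_image(n);cv2.imwrite(f"pics/{n}0.png",im);np.save(f"{n}.npy",d)
print(ctrl.get_calibration(n)["T"])
for q in("case_red","rack","rack_end","case_blue","case_green","case_grey","case_white","red_spine","backstop","reagent","stain_jar","beaker"):
        r=ctrl.place_of(n,q)
        print(n,q,[(np.round(a["uv"]),round(a["confidence"],2),pts(n,d,a["uv"])[0].round()) for a in r[:3]])
```

```text
[[ 1.22113500e-02 -9.94600159e-01  1.03060205e-01  3.85236140e+02]
 [-9.99605332e-01 -9.53467088e-03  2.64248004e-02 -8.67659977e+01]
 [-2.52994655e-02 -1.03342213e-01 -9.94324054e-01  1.19618424e+03]
 [ 0.00000000e+00  0.00000000e+00  0.00000000e+00  1.00000000e+00]]
top case_red [(array([327., 225.]), 0.87, array([ 414., -260.,   86.])), (array([399., 230.]), 0.84, array([ 403., -467.,   75.])), (array([360., 213.]), 0.8, array([ 449., -354.,   90.]))]
top rack [(array([204., 167.]), 0.59, array([576.,  90.,  93.]))]
top rack_end [(array([174., 165.]), 0.64, array([580., 177.,  98.]))]
top case_blue [(array([202., 166.]), 0.54, array([578.,  96.,  98.]))]
top case_green [(array([186., 166.]), 0.7, array([576., 142.,  96.])), (array([204., 163.]), 0.15, array([586.,  91.,  96.]))]
top case_grey [(array([218., 167.]), 0.81, array([579.,  52.,  77.])), (array([207., 168.]), 0.35, array([570.,  82., 100.]))]
top case_white [(array([181., 165.]), 0.71, array([580., 158.,  99.])), (array([203., 162.]), 0.7, array([588.,  93.,  99.])), (array([325., 219.]), 0.21, array([ 432., -264.,   30.]))]
top red_spine [(array([324., 234.]), 0.85, array([ 389., -262.,   21.])), (array([394., 237.]), 0.55, array([ 382., -457.,   61.])), (array([350., 214.]), 0.54, array([ 445., -330.,   74.]))]
top backstop [(array([207., 151.]), 0.58, array([621.,  82.,  99.]))]
top reagent [(array([358., 178.]), 0.65, array([ 552., -356.,   65.])), (array([124., 228.]), 0.35, array([397., 349.,   3.]))]
top stain_jar [(array([311., 186.]), 0.64, array([ 525., -219.,   67.]))]
top beaker [(array([127., 226.]), 0.61, array([403., 311.,  87.]))]
```

View pics/top0.png

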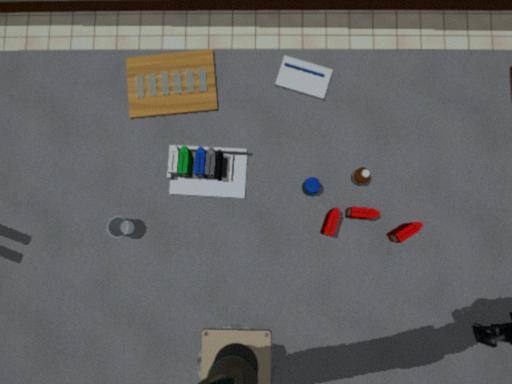

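Red candidates in the top picture are A (332,222), B (362,213) and C (405,231). A lies nearest the base, about 490 mm against 570 and 620. The rack's back wall is away from the robot and its end wall is to the left. I'll check A and the gap in one crop, and measure both.

```bash
cat > meas.py <<'E'
from h import *
def red(im):
    b,g,r=[im[...,i].astype(int) for i in range(3)]
    return (r>90)&(g<0.45*r)&(b<0.45*r)
def fit(P):
    c=P.mean(0);w,v=np.linalg.eigh(np.cov((P-c).T));a=v[:,1];a=a if a[0]>0 else -a
    q=(P-c)@np.c_[a,[-a[1],a[0]]]
    return c.round(1),np.degrees(np.arctan2(a[1],a[0])).round(1),len(P),np.percentile(q,[1,99],axis=0).round(1).tolist()
def masks(im):
    h=cv2.cvtColor(im,cv2.COLOR_BGR2HSV)
    return h
E
python3 - <<'E'
from meas import *
im=cv2.imread("pics/top0.png");d=np.load("top.npy");C=cloud("top",d)
m=red(im)&(C[...,2]>80)&(C[...,2]<105)
n,l=cv2.connectedComponents(m.astype(np.uint8))
for i in range(1,n):
    P=C[l==i]
    if len(P)>30: print("red",fit(P[:,:2]),P[:,2].mean().round(1),"dist",np.hypot(*P[:,:2].mean(0)).round())
R=C[140:205,160:255];z=R[...,2]
print("floor z med",np.median(z[(z>0)&(z<20)]))
sub=im[140:205,160:255].astype(int)
f=(z>3)&(z<16)&(sub.min(2)>150);P=R[f];print("floor",cv2.minAreaRect(P[:,:2].astype(np.float32)),P[:,2].mean())
w=(sub.min(2)>110);print("white all",cv2.minAreaRect(R[w][:,:2].astype(np.float32)))
# row profile along y at mid depth
for v in (162,168,172):
    print(v,[(u,int(C[v,u,0]),int(C[v,u,1]),int(C[v,u,2]),im[v,u].tolist()) for u in range(166,250,1)] if v==168 else '')
A=cv2.resize(im[200:250,300:345],None,fx=8,fy=8,interpolation=cv2.INTER_CUBIC)
B=cv2.resize(im[143:203,160:256],None,fx=4.4,fy=400/60,interpolation=cv2.INTER_CUBIC)
cv2.imwrite("pics/crop1.png",np.hstack([A,B])[:, :800])
E
```

```text
red (array([ 450.3, -364.5]), np.float64(85.5), 264, [[-42.1, -13.6], [36.2, 13.3]]) 90.6 dist 579.0
red (array([ 421.9, -274.8]), np.float64(-18.8), 266, [[-35.6, -14.1], [40.0, 13.5]]) 90.2 dist 503.0
red (array([ 399.1, -488. ]), np.float64(-57.7), 266, [[-35.3, -13.4], [39.9, 13.3]]) 90.4 dist 630.0
floor z med 6.207423013288349
floor ((567.782470703125, 92.95127868652344), (231.56588745117188, 130.63771057128906), 87.22002410888672) 8.246328617135415
white all ((524.858154296875, 71.26861572265625), (291.34149169921875, 304.9543762207031), 2.2319304943084717)
162 
168 [(166, 587, 225, 0, [110, 107, 102]), (167, 587, 222, 0, [126, 123, 122]), (168, 571, 195, 95, [160, 157, 154]), (169, 570, 191, 99, [173, 173, 167]), (170, 570, 188, 97, [173, 172, 168]), (171, 571, 187, 93, [161, 160, 154]), (172, 570, 182, 100, [120, 120, 115]), (173, 571, 180, 94, [155, 153, 150]), (174, 571, 177, 96, [170, 170, 165]), (175, 570, 173, 100, [179, 176, 172]), (176, 570, 171, 98, [160, 159, 154]), (177, 570, 168, 98, [82, 101, 74]), (178, 571, 166, 92, [46, 119, 25]), (179, 570, 162, 98, [49, 133,
[... 1773 characters left out ...]
58]), (231, 587, 21, 7, [163, 157, 152]), (232, 586, 17, 11, [100, 99, 95]), (233, 587, 15, 8, [106, 102, 99]), (234, 587, 11, 10, [168, 163, 157]), (235, 587, 8, 9, [177, 171, 168]), (236, 586, 5, 11, [175, 168, 163]), (237, 587, 2, 7, [179, 175, 170]), (238, 587, 0, 7, [177, 171, 168]), (239, 587, -3, 6, [175, 171, 166]), (240, 587, -6, 10, [177, 171, 166]), (241, 586, -9, 12, [178, 171, 165]), (242, 586, -13, 12, [176, 169, 164]), (243, 587, -15, 9, [176, 172, 165]), (244, 587, -18, 7, [174, 172, 166]), (245, 587, -22, 8, [160, 157, 151]), (246, 587, -25, 8, [128, 122, 120]), (247, 588, -27, 2, [110, 105, 103]), (248, 589, -30, 0, [109, 106, 102]), (249, 589, -34, 0, [110, 108, 105])]
172
```

View pics/crop1.png

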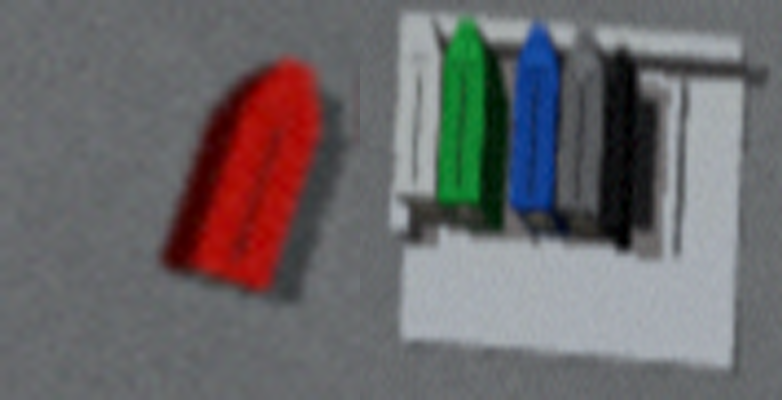

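Crop: A is red with its nose away from the robot and slightly right; the gap sits between green and blue, with white at the end wall. A is the choice. Next I'll fit the rack and row from the top faces, and cross-check with the scene camera.

```bash
cat >> meas.py <<'E'
def colours(im):
    b,g,r=[im[...,i].astype(int) for i in range(3)]
    return dict(red=red(im),green=(g>70)&(r<.6*g)&(b<.7*g),blue=(b>80)&(r<.6*b)&(g<.75*b))
def tops(name,im,d,lo=84,hi=112,box=None):
    C=cloud(name,d);out=[]
    for k,m in colours(im).items():
        m=m&(C[...,2]>lo)&(C[...,2]<hi)&(d>0)
        if box is not None: m&=(C[...,0]>box[0])&(C[...,0]<box[1])&(C[...,1]>box[2])&(C[...,1]<box[3])
        n,l=cv2.connectedComponents(m.astype(np.uint8))
        for i in range(1,n):
            P=C[l==i]
            if len(P)>40: print(name,k,*fit(P[:,:2]),P[:,2].mean().round(1))
E
python3 - <<'E'
from meas import *
for n in("top","scene"):
    im=cv2.imread(f"pics/{n}0.png");d=np.load(n+".npy")
    tops(n,im,d,82 if n=="top" else 78)
im=cv2.imread("pics/top0.png");d=np.load("top.npy");C=cloud("top",d)
# front edge of rack floor: per column last white pixel ; right edge
v0=[];
for u in range(178,240):
    col=im[185:206,u].min(1).astype(float)
    # subpixel crossing of 140
    for v in range(len(col)-1):
        if col[v]>=140>col[v+1]: v0.append((u,185+v+(col[v]-140)/(col[v]-col[v+1])));break
v0=np.array(v0);fl=d.copy()
c=np.median(d[185:195,190:235]);D=np.full_like(d,0)
# intersect ray with z=8 plane (top camera)
cal=ctrl.get_calibration("top");K=np.array(cal["intrinsics"]);T=np.array(cal["T"])
def ray(uv,z):
    n=cv2.undistortPoints(np.asarray(uv,float)[:,None],K,np.array(cal["dist_coeffs"]))[:,0]
    r=np.c_[n,np.ones(len(n))]@T[:3,:3].T
    return T[:3,3]+r*((z-T[2,3])/r[:,2])[:,None]
P=ray(v0,8.)
p=np.polyfit(P[:,1],P[:,0],1);print("front edge x=",p,"yaw",-np.degrees(np.arctan(p[0])),np.std(P[:,0]-np.polyval(p,P[:,1])))
h=[]
for v in range(158,194):
    row=im[v,236:254].min(1).astype(float)
    for u in range(len(row)-1):
        if row[u]>=140>row[u+1]: h.append((236+u+(row[u]-140)/(row[u]-row[u+1]),v));break
Q=ray(np.array(h),8.);q=np.polyfit(Q[:,0],Q[:,1],1);print("right edge y=",q,"yaw",np.degrees(np.arctan(q[0])),np.std(Q[:,1]-np.polyval(q,Q[:,0])))
y=(np.polyval(q,515));x=np.polyval(p,y);y=np.polyval(q,x)
th=-np.arctan(p[0]);print("corner",x,y,"origin",np.array([x,y])+np.array([[np.cos(th),-np.sin(th)],[np.sin(th),np.cos(th)]])@[90,117])
E
```

```text
top red [ 450.3 -364.5] 85.5 263 [[-42.2, -13.5], [36.2, 13.4]] 90.6
top red [ 421.7 -274.8] -19.1 264 [[-35.4, -14.1], [40.2, 13.5]] 90.2
top red [ 399.3 -488.2] -57.7 264 [[-35.6, -13.5], [39.7, 13.3]] 90.5
top green [593.5 152.8] -2.6 241 [[-36.0, -13.3], [41.0, 13.1]] 97.9
top blue [591.2 105.1] -3.4 247 [[-35.9, -13.8], [40.1, 13.5]] 97.9
scene red [ 431.9 -272.9] -16.5 137 [[-43.1, -15.0], [36.5, 11.4]] 89.2
scene red [ 407.6 -486.2] -60.2 187 [[-38.0, -17.4], [38.7, 11.7]] 88.1
scene red [ 457.7 -363.4] 81.7 190 [[-41.0, -11.1], [35.5, 18.1]] 88.1
scene green [600.  153.7] -2.3 136 [[-37.2, -13.1], [39.1, 13.5]] 98.8
scene blue [-2425.1   443.7] -86.9 68 [[-137.1, -29.2], [115.8, 34.6]] 94.7
scene blue [-2424.1 -1023. ] -89.8 157 [[-220.1, -28.7], [252.1, 29.6]] 95.5
scene blue [-2429.2 -1904.9] 88.3 58 [[-94.3, -29.0], [102.6, 31.6]] 96.4
scene blue [596.3 106.5] -2.1 143 [[-37.2, -13.3], [41.9, 14.3]] 98.5
front edge x= [4.86400581e-02 4.97443073e+02] yaw -2.7846753831180466 0.4230179378856993
right edge y= [-0.0460333   3.23168066] yaw -2.6356530348323894 0.3380068074630935
corner 496.44714478125434 -19.6214186755767 origin [592.02503665  92.86798788]
```

Request:
send_rows([
  {"x":4,"y":7,"z":0,"roll":-7},
  {"x":8,"y":14,"z":0,"roll":-14},
  {"x":12,"y":21,"z":0,"roll":-21},
  {"x":16,"y":28,"z":0,"roll":-28},
  {"x":20.9,"y":35.7,"z":0,"roll":-35.4},
])

```text
$.rows[0]: bad value
```

Request:
send_rows([
  {"x":2,"y":3.5,"z":0,"roll":-7,"claw":0},
  {"x":4,"y":7,"z":0,"roll":-14,"claw":0},
  {"x":6,"y":10.5,"z":0,"roll":-21,"claw":0},
  {"x":8,"y":14,"z":0,"roll":-28,"claw":0},
  {"x":10,"y":17.5,"z":0,"roll":-35.4,"claw":0},
])

```text
clock: 1.52
eef_pos: [286.4, -446.3, 242.4]
tool_rot: [-3.142, -0.001, -0.331]
force: [1.3, 0.7, -0.6]
width: 85.5
```

Request:
send_rows([
  {"x":2.1,"y":3.6,"z":0,"roll":0,"claw":0},
  {"x":4.3,"y":7.2,"z":0,"roll":0,"claw":0},
  {"x":6.5,"y":10.9,"z":0,"roll":0,"claw":0},
  {"x":8.7,"y":14.6,"z":0,"roll":0,"claw":0},
  {"x":10.85,"y":18.2,"z":0,"roll":0,"claw":0},
])

```text
clock: 1.93
eef_pos: [393.3, -267.2, 242.7]
tool_rot: [3.141, -0.001, -0.324]
force: [1.0, -0.2, 0.3]
width: 85.4
```

Request:
send_rows([
  {"x":0,"y":0,"z":-3,"roll":0,"claw":0},
  {"x":0,"y":0,"z":-7,"roll":0,"claw":0},
  {"x":0,"y":0,"z":-10,"roll":0,"claw":0},
  {"x":0,"y":0,"z":-10,"roll":0,"claw":0},
  {"x":0,"y":0,"z":-10,"roll":0,"claw":0},
])

```text
clock: 2.35
eef_pos: [391.7, -268.6, 141.7]
tool_rot: [-3.141, 0.003, -0.324]
force: [-0.1, -0.0, 0.3]
width: 85.6
```

Request:
send_rows([
  {"x":0.2,"y":0.3,"z":-3,"roll":0,"claw":0},
  {"x":0.2,"y":0.3,"z":-6,"roll":0,"claw":0},
  {"x":0.2,"y":0.3,"z":-9.3,"roll":0,"claw":0},
  {"x":0.2,"y":0.3,"z":-9.3,"roll":0,"claw":0},
  {"x":0.2,"y":0.3,"z":-9.3,"roll":0,"claw":0},
])

```text
clock: 2.77
eef_pos: [394.5, -266.5, 50.0]
tool_rot: [-3.141, 0.001, -0.325]
force: [0.4, 0.3, 0.9]
width: 85.5
```

Request:
send_rows([
  {"x":0,"y":0,"z":0,"roll":0,"claw":0.6},
  {"x":0,"y":0,"z":0,"roll":0,"claw":0.8},
  {"x":0,"y":0,"z":0,"roll":0,"claw":1},
  {"x":0,"y":0,"z":0,"roll":0,"claw":1},
  {"x":0,"y":0,"z":0,"roll":0,"claw":1},
])

```text
clock: 3.18
eef_pos: [395.2, -266.2, 50.6]
tool_rot: [3.141, -0.002, -0.324]
force: [0.3, 0.6, 10.4]
width: 27.4
```

Request:
send_rows([
  {"x":0,"y":0,"z":0,"roll":0,"claw":1},
  {"x":0,"y":0,"z":0,"roll":0,"claw":1},
  {"x":0,"y":0,"z":0,"roll":0,"claw":1},
  {"x":0,"y":0,"z":0,"roll":0,"claw":1},
  {"x":0,"y":0,"z":0,"roll":0,"claw":1},
])

```text
clock: 3.6
eef_pos: [395.2, -266.2, 50.6]
tool_rot: [3.141, -0.002, -0.324]
force: [-0.8, 1.2, 9.3]
width: 27.8
```

Request:
send_rows([
  {"x":0,"y":0,"z":1,"roll":0,"claw":1},
  {"x":0,"y":0,"z":3.5,"roll":0,"claw":1},
  {"x":0,"y":0,"z":7,"roll":0,"claw":1},
  {"x":0,"y":0,"z":10,"roll":0,"claw":1},
  {"x":0,"y":1,"z":10,"roll":0,"claw":1},
])

```text
clock: 4.02
eef_pos: [397.0, -259.7, 154.6]
tool_rot: [3.138, -0.011, -0.327]
force: [0.6, -0.3, -2.0]
width: 27.5
```

Request:
send_rows([
  {"x":0.5,"y":3,"z":0,"roll":1.5,"claw":1},
  {"x":1,"y":6.5,"z":0,"roll":3,"claw":1},
  {"x":1.6,"y":10.2,"z":0,"roll":4.5,"claw":1},
  {"x":2.2,"y":14,"z":0,"roll":6,"claw":1},
  {"x":2.7,"y":17.7,"z":0,"roll":7.5,"claw":1},
])

```text
clock: 4.43
eef_pos: [420.9, -76.9, 149.4]
tool_rot: [-3.141, 0.001, -0.192]
force: [1.6, 0.2, -3.5]
width: 27.5
```

Request:
send_rows([
  {"x":0.7,"y":3.7,"z":0,"roll":1.5,"claw":1},
  {"x":1.4,"y":7.4,"z":0,"roll":3,"claw":1},
  {"x":2.0,"y":11.1,"z":0,"roll":4.5,"claw":1},
  {"x":2.7,"y":14.8,"z":0,"roll":6,"claw":1},
  {"x":3.3,"y":18.3,"z":0,"roll":8.3,"claw":1},
])

```text
clock: 4.85
eef_pos: [453.7, 106.5, 149.3]
tool_rot: [3.142, 0.001, -0.046]
force: [0.4, -0.2, -2.3]
width: 27.4
```

Request:
send_rows([
  {"x":0.3,"y":3.1,"z":0,"roll":0,"claw":1},
  {"x":0.3,"y":3.1,"z":0,"roll":0,"claw":1},
  {"x":0.3,"y":3.1,"z":0,"roll":0,"claw":1},
  {"x":0.3,"y":3.1,"z":0,"roll":0,"claw":1},
])

```text
clock: 5.18
eef_pos: [456.5, 134.6, 149.1]
tool_rot: [3.141, 0.001, -0.048]
force: [-0.0, 0.2, -3.1]
width: 27.2
```

Request:
send_rows([
  {"x":0,"y":0,"z":-3,"roll":0,"claw":1},
  {"x":0,"y":0,"z":-6,"roll":0,"claw":1},
  {"x":0,"y":0,"z":-8,"roll":0,"claw":1},
  {"x":0,"y":0,"z":-8,"roll":0,"claw":1},
  {"x":0,"y":0,"z":-8,"roll":0,"claw":1},
])

```text
clock: 5.6
eef_pos: [456.6, 133.2, 68.9]
tool_rot: [3.14, 0.003, -0.051]
force: [0.4, 0.3, -2.7]
width: 27.4
```

Run:
```python
from meas import *
o=[]
for n in("top","scene"):
    im,d=ctrl.get_image(n);cv2.imwrite(f"pics/{n}1.png",im);np.save(n+"1.npy",d)
    tops(n,im,d,70,130,(400,700,0,250))
    x,y,w,h=(160,140,96,75) if n=="top" else (265,150,105,82)
    o.append(cv2.resize(im[y:y+h,x:x+w],(400,312),interpolation=cv2.INTER_CUBIC))
cv2.imwrite("pics/c2.png",np.hstack(o));print(ctrl.read_state()["eef_pos"])
```

```text
top red [508.8 125.6] 28.4 73 [[-18.6, -9.5], [14.5, 11.3]] 107.8
top green [593.5 152.2] -2.2 253 [[-35.9, -13.6], [40.8, 14.2]] 97.6
top blue [590.6 104.4] -3.4 264 [[-35.6, -13.5], [40.5, 14.1]] 97.3
scene red [499.7 131.3] -2.8 120 [[-44.3, -13.1], [31.8, 13.2]] 107.3
scene green [600.  153.8] -2.1 136 [[-37.4, -13.3], [39.7, 13.2]] 98.7
scene blue [596.7 106.2] -1.8 142 [[-36.9, -13.5], [39.0, 14.1]] 98.7
[458.1913776  134.25309348  70.36916169]
```

View pics/c2.png

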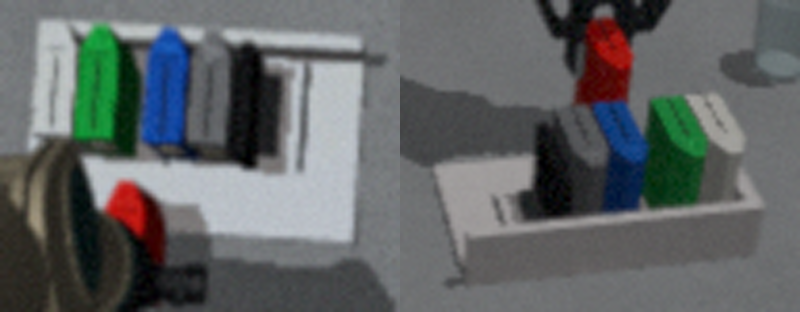

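The top view shows the red nose just below the gap, partly hidden by the wrist. The scene view shows red at (607,60) in the crop, slightly towards blue relative to the gap. I'll measure the lateral offset more carefully.

Run:
```python
from meas import *
a=np.radians(-2.75);R=np.array([[np.cos(a),np.sin(a)],[-np.sin(a),np.cos(a)]])
for n in("top","scene"):
    im=cv2.imread(f"pics/{n}1.png");d=np.load(n+"1.npy");C=cloud(n,d)
    for k,m in colours(im).items():
        z0=108 if k=="red" else 98
        m=m&(abs(C[...,2]-z0)<9)&(C[...,0]>440)&(C[...,0]<680)&(C[...,1]>60)&(C[...,1]<200)
        P=(C[m][:,:2]-[592,92.9])@R.T
        P=P[P[:,0]<P[:,0].max()+1]
        x1=np.percentile(P[:,0],99)
        for lo,hi in((-5,5),(5,10),(10,15),(15,20),(20,30),(30,40),(40,50),(50,60),(60,70)):
            s=P[(P[:,0]<x1-lo)&(P[:,0]>=x1-hi)]
            if len(s)>4: print(n,k,round(x1,1),lo,hi,len(s),s[:,1].min().round(1),s[:,1].max().round(1),s[:,1].mean().round(1))
```

```text
top red -69.8 -5 5 9 23.3 36.8 30.2
top red -69.8 5 10 12 21.8 39.6 30.8
top red -69.8 10 15 16 18.9 42.0 30.5
top red -69.8 15 20 14 18.1 40.8 28.6
top red -69.8 20 30 19 17.8 38.0 26.6
top green 39.6 -5 5 10 54.2 65.1 59.2
top green 39.6 5 10 12 49.6 69.9 60.5
top green 39.6 10 15 16 49.3 72.5 60.1
top green 39.6 15 20 18 45.7 72.0 58.2
top green 39.6 20 30 34 45.7 72.3 59.2
top green 39.6 30 40 31 45.8 71.2 58.4
top green 39.6 40 50 34 47.1 73.7 60.3
top green 39.6 50 60 32 46.0 72.1 58.6
top green 39.6 60 70 37 45.5 72.4 58.7
top blue 38.7 -5 5 14 3.6 21.4 12.4
top blue 38.7 5 10 11 1.4 20.6 9.9
top blue 38.7 10 15 14 0.1 23.5 12.8
top blue 38.7 15 20 17 -0.3 23.1 11.1
top blue 38.7 20 30 32 -0.9 25.9 12.2
top blue 38.7 30 40 36 -1.9 24.9 11.4
top blue 38.7 40 50 34 -1.9 24.1 11.1
top blue 38.7 50 60 37 -2.2 25.9 10.9
top blue 38.7 60 70 35 -2.2 25.6 12.8
scene red -62.4 -5 5 11 30.3 39.6 35.0
scene red -62.4 10 15 11 20.9 43.1 33.5
scene red -62.4 15 20 6 24.5 45.1 34.4
scene red -62.4 20 30 17 20.9 47.2 34.4
scene red -62.4 30 40 15 20.9 46.8 32.7
scene red -62.4 40 50 13 22.1 47.3 34.9
scene red -62.4 50 60 16 20.6 46.1 31.1
scene red -62.4 60 70 9 25.0 44.2 36.5
scene green 44.7 -5 5 6 56.3 65.7 61.2
scene green 44.7 5 10 9 52.3 69.8 61.7
scene green 44.7 10 15 7 51.6 72.6 61.7
scene green 44.7 15 20 9 52.6 73.4 62.4
scene green 44.7 20 30 20 46.3 74.1 61.4
scene green 44.7 30 40 17 48.5 74.7 60.6
scene green 44.7 40 50 18 47.8 74.5 61.0
scene green 44.7 50 60 21 47.8 73.1 60.7
scene green 44.7 60 70 13 50.1 73.3 61.9
scene blue 43.2 -5 5 7 7.0 18.7 12.9
scene blue 43.2 5 10 5 10.7 22.7 16.2
scene blue 43.2 10 15 13 4.2 25.1 14.3
scene blue 43.2 15 20 9 1.3 25.4 11.2
scene blue 43.2 20 30 18 0.2 27.0 14.4
scene blue 43.2 30 40 21 1.5 27.2 13.6
scene blue 43.2 40 50 22 -0.5 27.0 14.1
scene blue 43.2 50 60 14 -0.1 27.6 12.4
scene blue 43.2 60 70 22 0.1 27.6 12.3
```

Request:
send_rows([
  {"x":0.01,"y":0.3,"z":-0.4,"roll":0,"claw":1},
  {"x":0.01,"y":0.3,"z":-0.8,"roll":0,"claw":1},
  {"x":0.7,"y":0.26,"z":-0.8,"roll":0,"claw":1},
  {"x":1.4,"y":0.23,"z":-0.8,"roll":0,"claw":1},
  {"x":2.0,"y":0.2,"z":-0.8,"roll":0,"claw":1},
])

```text
clock: 6.12
eef_pos: [479.0, 137.1, 61.7]
tool_rot: [-3.141, -0.002, -0.048]
force: [0.1, -0.2, -2.8]
width: 27.8
```

Request:
send_rows([
  {"x":0,"y":0,"z":0,"roll":0,"claw":1},
  {"x":0,"y":0,"z":0,"roll":0,"claw":1},
  {"x":0,"y":0,"z":0,"roll":0,"claw":1},
  {"x":0,"y":0,"z":0,"roll":0,"claw":1},
  {"x":0,"y":0,"z":0,"roll":0,"claw":1},
])

```text
clock: 6.53
eef_pos: [477.0, 137.0, 61.3]
tool_rot: [3.141, 0.001, -0.048]
force: [-0.1, 0.5, -2.0]
width: 27.6
```

```bash
cat > rel.py <<'E'
from meas import *
def rel(tag):
    a=np.radians(-2.75);R=np.array([[np.cos(a),np.sin(a)],[-np.sin(a),np.cos(a)]])
    for n in("top","scene"):
        im,d=ctrl.get_image(n);cv2.imwrite(f"pics/{n}{tag}.png",im);np.save(f"{n}{tag}.npy",d);C=cloud(n,d)
        for k,m in colours(im).items():
            m=m&(abs(C[...,2]-98)<9)&(C[...,0]>440)&(C[...,0]<680)&(C[...,1]>40)&(C[...,1]<200)
            P=(C[m][:,:2]-[592,92.9])@R.T
            if len(P)<15: continue
            x1=np.percentile(P[:,0],99)
            t=P[P[:,0]>x1-13];b=P[P[:,0]<x1-20]
            print(n,k,len(P),"nose x",x1.round(1),"nose y",t[:,1].mean().round(1),"body y",np.percentile(b[:,1],[3,97]).round(1) if len(b) else "","z",C[m][:,2].mean().round(1), "ang", fit(P)[1])
    s=ctrl.read_state();print(s["clock"],s["eef_pos"].round(1),s["force"].round(1))
E
python3 -c "
from rel import *;rel('2')"
```

```text
top red 73 nose x -47.9 nose y 35.6 body y [22.7 39.7] z 99.9 ang 30.3
top green 239 nose x 39.2 nose y 59.3 body y [46.1 71.9] z 98.0 ang 2.6
top blue 256 nose x 38.8 nose y 12.4 body y [-1.7 25. ] z 98.1 ang 0.5
scene red 112 nose x -43.7 nose y 38.5 body y [25.6 49.9] z 100.9 ang -0.9
scene green 137 nose x 44.9 nose y 62.7 body y [48.5 73.3] z 98.8 ang 0.7
scene blue 141 nose x 44.6 nose y 13.5 body y [ 0.5 26.2] z 98.7 ang 1.5
6.6333 [477.2 137.1  61.3] [ 0.3 -0.5 -2.4]
```

Request:
send_rows([
  {"x":0.2,"y":-0.01,"z":0,"roll":0,"claw":1},
  {"x":0.4,"y":-0.02,"z":0,"roll":0,"claw":1},
  {"x":0.6,"y":-0.03,"z":0,"roll":0,"claw":1},
  {"x":0.8,"y":-0.06,"z":0,"roll":0,"claw":1},
  {"x":1.0,"y":-0.12,"z":0,"roll":0,"claw":1},
])

```text
clock: 7.05
eef_pos: [487.8, 135.9, 61.3]
tool_rot: [-3.142, -0.0, -0.048]
force: [-0.4, 0.3, -1.7]
width: 27.5
```

Request:
send_rows([
  {"x":0.1,"y":-0.03,"z":0,"roll":0,"claw":1},
  {"x":0.2,"y":-0.06,"z":0,"roll":0,"claw":1},
  {"x":0.3,"y":-0.1,"z":0,"roll":0,"claw":1},
  {"x":0.3,"y":-0.1,"z":0,"roll":0,"claw":1},
  {"x":0.3,"y":-0.1,"z":0,"roll":0,"claw":1},
])

```text
clock: 7.47
eef_pos: [490.4, 134.8, 61.3]
tool_rot: [3.142, 0.0, -0.048]
force: [-0.2, 0.1, -2.7]
width: 27.5
```

```bash
python3 -c "
from rel import *;rel('3')"
```

```text
top red 72 nose x -34.1 nose y 35.4 body y [20.8 38. ] z 100.3 ang 34.2
top green 205 nose x 39.7 nose y 59.8 body y [46.1 70.8] z 98.0 ang 8.2
top blue 255 nose x 38.7 nose y 11.6 body y [-1.4 25.2] z 98.1 ang 0.0
scene red 115 nose x -30.9 nose y 37.4 body y [24.2 49.3] z 100.6 ang -1.6
scene green 140 nose x 44.3 nose y 62.0 body y [48.3 73.6] z 98.5 ang 0.0
scene blue 139 nose x 45.0 nose y 13.0 body y [ 0.5 26.2] z 98.8 ang 0.3
7.5667 [490.3 134.9  61.3] [ 0.  -0.2 -3. ]
```

Request:
send_rows([
  {"x":0.2,"y":-0.08,"z":0,"roll":0,"claw":1},
  {"x":0.4,"y":-0.17,"z":0,"roll":0,"claw":1},
  {"x":0.6,"y":-0.25,"z":0,"roll":0,"claw":1},
  {"x":0.8,"y":-0.34,"z":0,"roll":0,"claw":1},
  {"x":1.0,"y":-0.42,"z":0,"roll":0,"claw":1},
])

```text
clock: 7.98
eef_pos: [500.1, 131.1, 61.2]
tool_rot: [-3.141, 0.001, -0.047]
force: [-2.3, 3.6, -2.3]
width: 27.5
```

Request:
send_rows([
  {"x":0.15,"y":-0.06,"z":0,"roll":0,"claw":1},
  {"x":0.3,"y":-0.12,"z":0,"roll":0,"claw":1},
  {"x":0.45,"y":-0.19,"z":0,"roll":0,"claw":1},
  {"x":0.6,"y":-0.24,"z":0,"roll":0,"claw":1},
  {"x":0.6,"y":-0.24,"z":0,"roll":0,"claw":1},
])

```text
clock: 8.4
eef_pos: [505.2, 129.6, 61.0]
tool_rot: [-3.141, 0.003, -0.046]
force: [-3.2, 4.0, -1.9]
width: 27.2
```

```bash
python3 -c "
from rel import *;rel('4')
o=[]
for n in('top','scene'):
    im=cv2.imread(f'pics/{n}4.png')
    x,y,w,h=(160,140,96,75) if n=='top' else (265,150,105,82)
    o.append(cv2.resize(im[y:y+h,x:x+w],(400,312),interpolation=cv2.INTER_CUBIC))
cv2.imwrite('pics/c4.png',np.hstack(o))"
```

```text
top red 58 nose x -19.7 nose y 31.2 body y [16.7 28.4] z 99.7 ang 35.3
top green 93 nose x 40.8 nose y 59.7 body y [45.9 61.3] z 98.2 ang 16.9
top blue 253 nose x 41.2 nose y 10.5 body y [-8.7 20.1] z 98.1 ang 8.2
scene red 117 nose x -14.8 nose y 32.5 body y [19.9 44.9] z 100.3 ang -1.1
scene green 140 nose x 44.1 nose y 61.5 body y [48.  73.5] z 98.5 ang -0.0
scene blue 143 nose x 43.5 nose y 11.7 body y [-5.7 21.5] z 98.7 ang 6.4
8.5 [505.2 129.4  61. ] [-3.   3.2 -3. ]
```

View pics/c4.png

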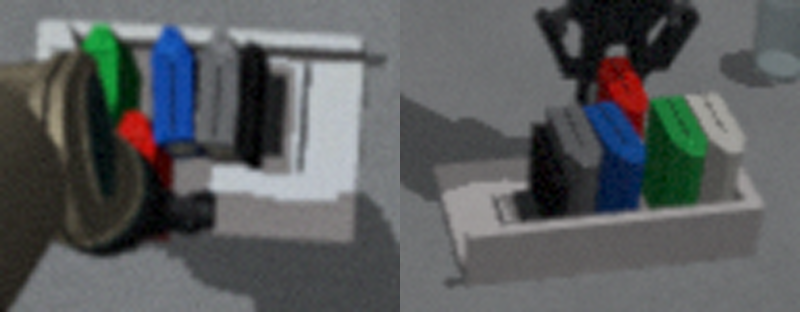

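Blue is turning a few degrees while the wedge opens the gap. The nose is in place and the forces are about 4 N, so I'll continue straight in.

Request:
send_rows([
  {"x":0.15,"y":-0.05,"z":0,"roll":0,"claw":1},
  {"x":0.3,"y":-0.11,"z":0,"roll":0,"claw":1},
  {"x":0.5,"y":-0.12,"z":0,"roll":0,"claw":1},
  {"x":0.7,"y":-0.13,"z":0,"roll":0,"claw":1},
  {"x":0.9,"y":-0.14,"z":0,"roll":0,"claw":1},
])

```text
clock: 8.92
eef_pos: [515.7, 127.3, 61.4]
tool_rot: [-3.141, -0.0, -0.048]
force: [-0.8, 4.6, -2.0]
width: 27.4
```

Request:
send_rows([
  {"x":0.2,"y":-0.01,"z":0,"roll":0,"claw":1},
  {"x":0.4,"y":-0.02,"z":0,"roll":0,"claw":1},
  {"x":0.6,"y":-0.03,"z":0,"roll":0,"claw":1},
  {"x":0.8,"y":-0.04,"z":0,"roll":0,"claw":1},
  {"x":1.0,"y":-0.05,"z":0,"roll":0,"claw":1},
])

```text
clock: 9.33
eef_pos: [525.7, 126.3, 61.3]
tool_rot: [-3.142, -0.0, -0.048]
force: [-1.6, 3.8, -2.1]
width: 27.4
```

Request:
send_rows([
  {"x":0.2,"y":-0.01,"z":0,"roll":0,"claw":1},
  {"x":0.4,"y":-0.02,"z":0,"roll":0,"claw":1},
  {"x":0.6,"y":-0.03,"z":0,"roll":0,"claw":1},
  {"x":0.8,"y":-0.04,"z":0,"roll":0,"claw":1},
  {"x":1.0,"y":-0.05,"z":0,"roll":0,"claw":1},
])

```text
clock: 9.75
eef_pos: [536.2, 124.6, 61.4]
tool_rot: [3.14, -0.001, -0.05]
force: [-0.8, 0.6, -3.0]
width: 27.3
```

Request:
send_rows([
  {"x":0,"y":0,"z":0,"roll":0,"claw":1},
  {"x":0,"y":0,"z":-0.1,"roll":0,"claw":1},
  {"x":0,"y":0,"z":-0.1,"roll":0,"claw":1},
])

```text
clock: 10.0
eef_pos: [535.5, 124.9, 60.2]
tool_rot: [3.141, -0.0, -0.049]
force: [-0.1, 0.0, -1.4]
width: 27.5
```

```bash
python3 -c "
from rel import *;rel('5')
o=[]
for n in('top','scene'):
    im=cv2.imread(f'pics/{n}5.png')
    x,y,w,h=(160,140,96,75) if n=='top' else (265,150,105,82)
    o.append(cv2.resize(im[y:y+h,x:x+w],(400,312),interpolation=cv2.INTER_CUBIC))
cv2.imwrite('pics/c5.png',np.hstack(o))"
```

```text
top red 44 nose x 10.1 nose y 26.3 body y [14.3 22.7] z 99.0 ang 34.8
top blue 235 nose x 42.7 nose y 0.6 body y [-13.7  12.5] z 98.4 ang 4.4
scene red 124 nose x 14.6 nose y 29.5 body y [16.3 41.8] z 99.6 ang -1.0
scene green 138 nose x 45.3 nose y 62.1 body y [48.8 73.6] z 98.4 ang 1.0
scene blue 127 nose x 45.6 nose y 1.7 body y [-11.4  13.6] z 98.6 ang 3.7
10.1 [535.4 125.3  60.2] [ 0.8  0.  -2.2]
```

View pics/c5.png

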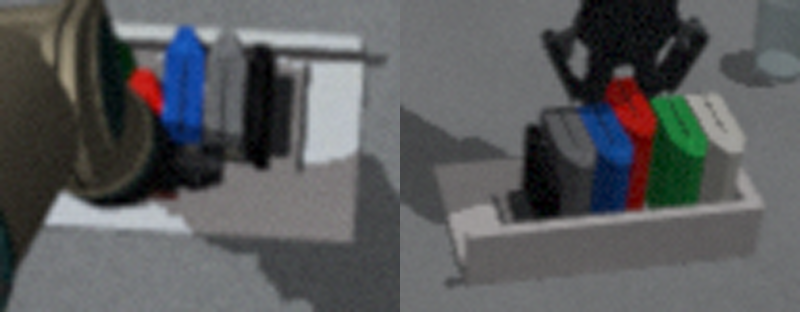

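Request:
send_rows([
  {"x":0.15,"y":-0.01,"z":0,"roll":0,"claw":1},
  {"x":0.3,"y":-0.015,"z":0,"roll":0,"claw":1},
  {"x":0.3,"y":-0.015,"z":-0.05,"roll":0,"claw":1},
  {"x":0.3,"y":-0.015,"z":-0.1,"roll":0,"claw":1},
  {"x":0.3,"y":-0.015,"z":-0.1,"roll":0,"claw":1},
])

```text
clock: 10.52
eef_pos: [538.3, 125.7, 59.2]
tool_rot: [3.141, 0.0, -0.048]
force: [0.4, -0.2, -3.3]
width: 27.2
```

Request:
send_rows([
  {"x":0,"y":0,"z":-0.05,"roll":0,"claw":0.64},
  {"x":0,"y":0,"z":-0.05,"roll":0,"claw":0.6},
  {"x":0,"y":0,"z":-0.05,"roll":0,"claw":0.5},
  {"x":0,"y":0,"z":-0.05,"roll":0,"claw":0.45},
  {"x":0,"y":0,"z":-0.05,"roll":0,"claw":0.45},
])

```text
clock: 10.93
eef_pos: [538.6, 125.7, 59.0]
tool_rot: [-3.142, -0.0, -0.048]
force: [0.3, 0.0, 0.2]
width: 47.2
```

Request:
send_rows([
  {"x":-0.8,"y":0.04,"z":0,"roll":0,"claw":0.45},
  {"x":-2,"y":0.1,"z":0,"roll":0,"claw":0.45},
  {"x":-3.2,"y":0.15,"z":0,"roll":0,"claw":0.45},
  {"x":-4.2,"y":0.2,"z":0,"roll":0,"claw":0.45},
  {"x":-4.2,"y":0.35,"z":-0.4,"roll":0,"claw":1},
])

```text
clock: 11.35
eef_pos: [493.6, 129.1, 55.1]
tool_rot: [3.141, 0.003, -0.048]
force: [-0.6, -0.3, -0.4]
width: 36.0
```

Request:
send_rows([
  {"x":0,"y":0,"z":-1,"roll":0,"claw":1},
  {"x":0,"y":0,"z":-1,"roll":0,"claw":1},
  {"x":0,"y":0,"z":-1,"roll":0,"claw":1},
  {"x":0,"y":0,"z":-1,"roll":0,"claw":1},
])

```text
clock: 11.68
eef_pos: [497.0, 129.0, 44.5]
tool_rot: [3.141, -0.0, -0.049]
force: [0.5, -0.1, 0.1]
width: 0.3
```

```bash
python3 -c "
from rel import *;rel('6')
im=cv2.imread('pics/scene6.png')
cv2.imwrite('pics/c6.png',cv2.resize(im[130:232,265:370],(620,602),interpolation=cv2.INTER_CUBIC)[:600])"
```

```text
top red 200 nose x 12.8 nose y 27.9 body y [14.5 40.5] z 98.5 ang 6.0
top green 125 nose x 40.5 nose y 59.9 body y [46.2 71.9] z 97.8 ang 18.0
top blue 251 nose x 42.2 nose y -0.2 body y [-14.5  12.7] z 98.2 ang 2.9
scene red 138 nose x 17.2 nose y 29.9 body y [16.7 43. ] z 98.3 ang -0.2
scene green 137 nose x 44.6 nose y 62.4 body y [48.4 73.6] z 98.8 ang 0.5
scene blue 140 nose x 44.7 nose y 2.4 body y [-11.6  13.7] z 98.7 ang 2.0
11.7833 [496.9 129.1  44.8] [-0.8 -0.1 -0.3]
```

View pics/c6.png

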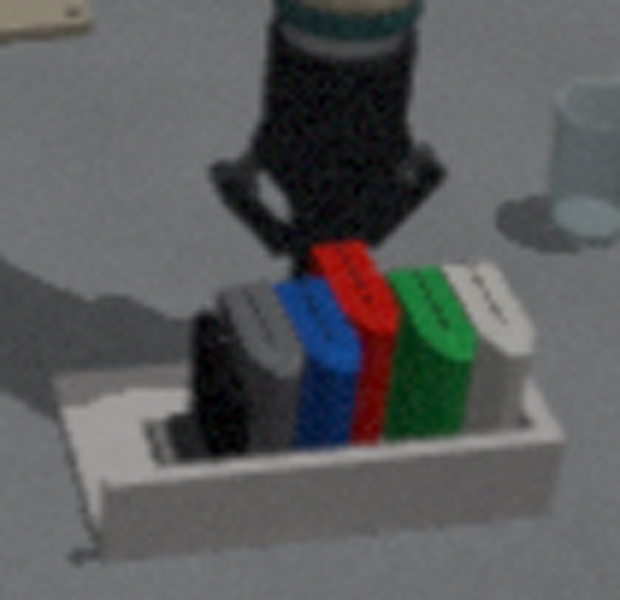

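Request:
send_rows([
  {"x":0.6,"y":-0.03,"z":0,"roll":0,"claw":1},
  {"x":1.2,"y":-0.06,"z":0,"roll":0,"claw":1},
  {"x":1.8,"y":-0.09,"z":0,"roll":0,"claw":1},
  {"x":2.0,"y":-0.1,"z":0,"roll":0,"claw":1},
  {"x":2.2,"y":-0.11,"z":0,"roll":0,"claw":1},
])

```text
clock: 12.2
eef_pos: [518.9, 128.0, 44.9]
tool_rot: [-3.142, -0.0, -0.048]
force: [-1.2, 0.2, 3.0]
width: -0.0
```

Request:
send_rows([
  {"x":0.2,"y":-0.01,"z":0,"roll":0,"claw":1},
  {"x":0.4,"y":-0.02,"z":0,"roll":0,"claw":1},
  {"x":0.6,"y":-0.03,"z":0,"roll":0,"claw":1},
  {"x":0.8,"y":-0.04,"z":0,"roll":0,"claw":1},
  {"x":1.0,"y":-0.05,"z":0,"roll":0,"claw":1},
])

```text
clock: 12.62
eef_pos: [528.5, 127.6, 44.8]
tool_rot: [3.142, 0.0, -0.048]
force: [-1.2, 0.4, 1.4]
width: -0.1
```

Request:
send_rows([
  {"x":0.2,"y":-0.01,"z":0,"roll":0,"claw":1},
  {"x":0.4,"y":-0.02,"z":0,"roll":0,"claw":1},
  {"x":0.6,"y":-0.03,"z":0,"roll":0,"claw":1},
  {"x":0.7,"y":-0.035,"z":0,"roll":0,"claw":1},
  {"x":0.8,"y":-0.04,"z":0,"roll":0,"claw":1},
])

```text
clock: 13.03
eef_pos: [536.6, 127.2, 44.8]
tool_rot: [3.142, -0.0, -0.048]
force: [-1.0, -0.2, 2.0]
width: -0.2
```

```bash
python3 -c "
from rel import *;rel('7')"
```

```text
top red 129 nose x 36.1 nose y 28.5 body y [15.2 39.3] z 98.5 ang 12.7
top blue 226 nose x 42.6 nose y 0.9 body y [-14.   10.9] z 98.3 ang 3.9
scene red 140 nose x 41.7 nose y 29.7 body y [17.9 43.4] z 98.4 ang -0.5
scene green 139 nose x 43.8 nose y 62.6 body y [48.1 73.9] z 98.4 ang 0.7
scene blue 123 nose x 44.9 nose y 2.3 body y [-11.9  12.3] z 98.8 ang 3.2
13.1333 [536.7 127.2  44.8] [-0.3  0.4  0.9]
```

Request:
send_rows([
  {"x":0.05,"y":0,"z":0,"roll":0,"claw":1},
  {"x":0.1,"y":0,"z":0,"roll":0,"claw":1},
  {"x":0.15,"y":0,"z":0,"roll":0,"claw":1},
  {"x":0.2,"y":-0.01,"z":0,"roll":0,"claw":1},
])

```text
clock: 13.47
eef_pos: [538.4, 127.1, 44.8]
tool_rot: [3.142, 0.0, -0.048]
force: [-1.2, 0.6, 0.6]
width: -0.3
```

Request:
send_rows([
  {"x":0.03,"y":0,"z":0,"roll":0,"claw":1},
  {"x":0.06,"y":0,"z":0,"roll":0,"claw":1},
  {"x":0.09,"y":0,"z":0,"roll":0,"claw":1},
])

```text
clock: 13.72
eef_pos: [539.3, 127.1, 44.8]
tool_rot: [3.142, 0.0, -0.048]
force: [-1.0, 0.7, 1.1]
width: -0.1
```

Request:
send_rows([
  {"x":0.03,"y":0,"z":0,"roll":0,"claw":1},
  {"x":0.06,"y":0,"z":0,"roll":0,"claw":1},
  {"x":0.08,"y":0,"z":0,"roll":0,"claw":1},
])

```text
clock: 13.97
eef_pos: [540.2, 127.1, 44.8]
tool_rot: [3.142, -0.0, -0.048]
force: [-1.5, 0.5, 1.2]
width: -0.2
```

Request:
send_rows([
  {"x":0.03,"y":0,"z":0,"roll":0,"claw":1},
  {"x":0.06,"y":0,"z":0,"roll":0,"claw":1},
])

```text
clock: 14.13
eef_pos: [540.6, 127.1, 44.8]
tool_rot: [3.142, 0.0, -0.048]
force: [-2.0, 0.5, 0.2]
width: 0.3
```

Request:
send_rows([
  {"x":0.03,"y":0,"z":0,"roll":0,"claw":1},
  {"x":0.05,"y":0,"z":0,"roll":0,"claw":1},
])

```text
clock: 14.3
eef_pos: [540.7, 127.1, 44.7]
tool_rot: [3.141, 0.001, -0.048]
force: [-2.5, -0.6, 1.9]
width: 0.1
```

Request:
send_rows([
  {"x":0.03,"y":0,"z":0,"roll":0,"claw":1},
  {"x":0.05,"y":0,"z":0,"roll":0,"claw":1},
])

```text
clock: 14.47
eef_pos: [540.7, 127.1, 44.7]
tool_rot: [3.141, 0.002, -0.048]
force: [-4.6, 0.1, 3.2]
width: -0.0
```

Request:
send_rows([
  {"x":0.04,"y":0,"z":0,"roll":0,"claw":1},
  {"x":0.08,"y":0,"z":0,"roll":0,"claw":1},
])

```text
clock: 14.63
eef_pos: [540.8, 127.2, 44.7]
tool_rot: [3.141, 0.003, -0.048]
force: [-5.4, 0.1, 4.1]
width: 0.2
```

```bash
python3 -c "
from rel import *;rel('8')"
```

```text
top red 124 nose x 42.3 nose y 28.4 body y [15.3 39.6] z 98.5 ang 13.7
top blue 218 nose x 42.7 nose y 0.3 body y [-13.8  11.1] z 98.3 ang 5.1
scene red 145 nose x 46.2 nose y 29.8 body y [17.4 44.5] z 98.5 ang -0.7
scene green 137 nose x 43.3 nose y 60.5 body y [48.7 74.1] z 98.8 ang -0.6
scene blue 117 nose x 43.6 nose y 2.0 body y [-11.2  13. ] z 98.9 ang 2.8
14.7333 [540.7 127.2  44.6] [-6.4  1.3  4. ]
```

Request:
send_rows([
  {"x":0.04,"y":0,"z":0,"roll":0,"claw":1},
  {"x":0.08,"y":0,"z":0,"roll":0,"claw":1},
])

```text
clock: 14.9
eef_pos: [540.6, 127.2, 44.5]
tool_rot: [3.141, 0.005, -0.048]
force: [-8.9, -0.0, 4.6]
width: -0.1
```

Request:
send_rows([
  {"x":0.03,"y":0,"z":0,"roll":0,"claw":1},
  {"x":0.03,"y":0,"z":0,"roll":0,"claw":1},
  {"x":0.03,"y":0,"z":0,"roll":0,"claw":1},
  {"x":0.03,"y":0,"z":0,"roll":0,"claw":1},
  {"x":0.03,"y":0,"z":0,"roll":0,"claw":1},
])

```text
clock: 15.32
eef_pos: [540.6, 127.2, 44.5]
tool_rot: [3.141, 0.006, -0.048]
force: [-8.0, -0.2, 4.7]
width: 0.2
```

Request:
send_rows([
  {"x":0,"y":0,"z":0,"roll":0,"claw":1},
  {"x":0,"y":0,"z":0,"roll":0,"claw":1},
  {"x":0,"y":0,"z":0,"roll":0,"claw":1},
  {"x":0,"y":0,"z":0,"roll":0,"claw":1},
])

```text
clock: 15.65
eef_pos: [540.6, 127.2, 44.5]
tool_rot: [3.141, 0.006, -0.048]
force: [-9.0, 0.6, 6.0]
width: 0.3
```

Request:
send_rows([
  {"x":-0.3,"y":0.01,"z":0,"roll":0,"claw":1},
  {"x":-0.8,"y":0.04,"z":0,"roll":0,"claw":1},
  {"x":-2.5,"y":0.12,"z":0,"roll":0,"claw":1},
  {"x":-5,"y":0.25,"z":1,"roll":0,"claw":1},
  {"x":-6,"y":0.3,"z":4,"roll":0,"claw":1},
])

```text
clock: 16.07
eef_pos: [478.6, 129.4, 82.2]
tool_rot: [3.139, 0.008, -0.048]
force: [-0.0, -0.8, 0.3]
width: -0.2
```

Request:
send_rows([
  {"x":0,"y":-3.5,"z":2,"roll":0,"claw":1},
  {"x":0,"y":-7,"z":4,"roll":0,"claw":1},
  {"x":0,"y":-10.5,"z":6,"roll":0,"claw":1},
  {"x":0,"y":-14,"z":8,"roll":0,"claw":1},
  {"x":0,"y":-17,"z":8,"roll":0,"claw":1},
])

```text
clock: 16.48
eef_pos: [486.6, -42.9, 168.5]
tool_rot: [3.141, -0.009, -0.05]
force: [0.8, 1.2, -0.1]
width: 0.2
```

```bash
python3 -c "
from rel import *;rel('9')
o=[]
for n in('top','scene'):
    im=cv2.imread(f'pics/{n}9.png')
    x,y,w,h=(160,140,96,75) if n=='top' else (265,150,105,82)
    o.append(cv2.resize(im[y:y+h,x:x+w],(400,312),interpolation=cv2.INTER_CUBIC))
cv2.imwrite('pics/c9.png',np.hstack(o))"
```

```text
top red 237 nose x 41.2 nose y 28.2 body y [16.2 41. ] z 98.0 ang 0.7
top green 243 nose x 39.0 nose y 59.4 body y [46.6 71.8] z 98.2 ang 0.9
top blue 245 nose x 42.2 nose y 0.3 body y [-14.6  11.3] z 98.1 ang 2.4
scene red 146 nose x 48.0 nose y 29.2 body y [17.7 43.7] z 98.4 ang -0.3
scene green 139 nose x 44.3 nose y 61.9 body y [48.3 73.3] z 98.6 ang 0.1
scene blue 138 nose x 45.0 nose y 2.7 body y [-12.1  12.8] z 98.6 ang 2.0
16.5833 [485.  -46.5 166.4] [-1.2  0.3 -0.6]
```

View pics/c9.png

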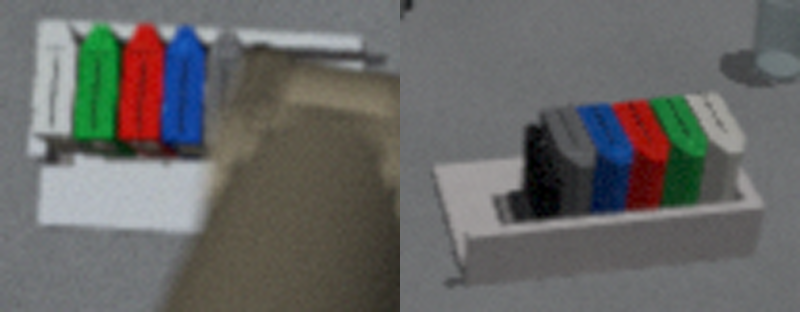

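The row is upright and square, and red is home between green and blue. Handing in.

Request:
send_rows([
  {"x":0,"y":0,"z":0,"roll":0,"claw":1},
  {"x":0,"y":0,"z":0,"roll":0,"claw":1},
  {"x":0,"y":0,"z":0,"roll":0,"claw":1},
])

```text
clock: 16.83
eef_pos: [483.8, -38.5, 164.5]
tool_rot: [-3.141, 0.0, -0.046]
force: [-1.4, -0.1, -0.8]
width: -0.1
```

```bash
python3 -c "
from cell import ctrl
print(ctrl.finish_job())"
```

```text
the job is handed in; nothing more can be done
None
```

The red case is filed in the gap between the green and blue cases, and the job was handed in at about 17 s; no verdict was reported. I took the red case nearest the base and wedged its nose in along the rack floor. The sideways load stayed below about 5 N at each reading. I then released it, pushed the spine home with closed fingers, and held a wrist reading of 8–9 N for about 0.75 s. That is slightly under the 10 N you asked for.

**Last checks:**
- **Red case:** its nose is level with or just past its neighbours' noses. It stands upright, within 1° of square, at rack y of about 32 mm.
- **Row:** green measured square and blue about 2° off, both at floor height. Grey, white and the bookend were only seen standing upright in the last picture, not measured.
- **Robot:** it is clear of everything, and its path stayed away from the bottles and the beaker. I did not measure the bystanders again.

**Disagreements:** the two cameras differed by about 2–6 mm in absolute position, so I relied on offsets between cases within one camera. The 8–9 N is the wrist force; the force on the back wall itself was not measured.

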